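Proof-pull a glued handle on the spring rig

TASK

Prove that the steel handle glued to the plywood panel holds: push the loose wooden block sideways out of the slot in front of the sled and clear of the rig's base plate, then pull the handle itself straight out towards the front stop until the pointer stands between the two fins of the set mark, and hold that pull for two seconds. Do not pull past the mark, and ease the sled back until it is fully home without letting it snap. Let go, leave the block lying on the bench, and leave the rest of the things on the bench where they are.

Things in the scene. Friction and masses are not known exactly. Their poses are not given: they have to be found in the camera images.
- rig: Fixed proof-pull rig, origin on the bench top. x runs along the rig from the front stop (robot end) to the spring housing, +y to the side with the scale ledge, z up. Numbers in the other entries are mm in this frame, sled home. Steel base plate 4 mm thick, x -130 to 190, y -60 to 60. Spring housing x 160 to 190, 64 high. Scale ledge x -10 to 130, y 106 to 136, 30 high.
- stop_top (a point): Middle of the top of the grey front stop, a low fixed wall: x -130 to -115, y -50 to 50, top at 45. Behind it lies the slot for the block, x -115 to -55, open to both sides.
- panel_top (a point): Middle of the top edge of the upright plywood panel: x 45 to 63, y -75 to 75, from 35 up to 105. It stands on the grey sled foot (x -55 to 105, y -50 to 50, top at 35) and moves with it.
- sled (a joint): Travel of the sled in m: 0 = home, up to 0.055, growing as the sled (with panel, handle and pointer, about 1.3 kg) moves along the rig's -x. A spring draws it back home: 3 N at home plus 300 N per m, so about 9 N at 20 mm and 16 N at 42 mm.
- handle: Steel D handle glued to the panel's front. Origin at the middle of its bar: x -5, y 0, height 90; axes as the rig. The bar is round, 12 thick, horizontal, y -65 to 65, with a leg at each end back to the panel. Gap between bar and panel 44 (x 1 to 45), 118 between the legs, open above and below; sled foot 49 below the bar. The glue gives up to 1.5 mm.
- pointer (a point): Tip of the thin dark pointer (5 mm wide) that sticks out sideways from the sled behind the panel, at x +90, y +104, height 34; moves with the sled. It reads against the set mark.
- gate_mid (a point): Middle of the set mark: two small upright brass fins 14 mm apart along the rig's x, one each side of this point, 30 tall, fixed on the scale ledge beside the pointer's path. Set anew each time, 16 to 42 mm from the home pointer towards the front stop. The pointer is on the mark when it has this point's rig x (within 6 mm).
- block_center (a point): Centre of the loose wooden block, 56 mm along the rig's x, 90 along y, 45 tall, about 140 g, on the base plate in the slot between front stop and sled foot with about 2 mm play each side; there it stops the sled from moving. Axes as the rig's at the start.
- tin_center (a point): Bystander: round paint tin, 100 mm wide, 110 mm tall, upright; its centre. Leave alone.
- flask_center (a point): Bystander: white plastic bottle, 72 mm wide, 160 mm tall, upright; its centre. Leave alone.
- scraper_grip (a point): Bystander: filling knife, 200 mm long, lying on the bench; point on its handle. Leave alone.
- tray_center (a point): Bystander: grey open tray, 120 x 100 mm, 45 mm tall; its centre. Leave alone.
Not all that is in view belongs to the job. Leave any blue or pink look-alike of the part that bears block_center alone.

How it is judged:
By the outcome, as a careful person would: the job done as asked, in the order asked, and still so for the second after the job is handed in, with the robot touching nothing.
It also fails if it takes over 51 s, if anything falls off the work surface, if the arm or the gripper's body presses on something with over 40 N, if the wrist force passes 120 N, or if a joint passes its speed limit or range.

ROBOT

A 7-joint arm with a two-finger parallel gripper is mounted at the origin on the work surface. World frame = base frame: x ahead of the robot, y to its left, z up, the work surface at z = 0. Lengths are in m, angles in rad, forces in N, time in s.
With the tool pointing down it reaches from about 0.4 to 0.875 m from the base axis. Payload 4.4 kg.
Tool frame: the origin (TCP) lies midway between the tips of the shut fingers; the grasp point (between the pads) lies 19 mm behind it (arm.grip_depth is the distance from the TCP to the grasp point, in m); z points along the fingers, y is the line along which they close (so a half turn about z gives the same grasp; the last joint's range is limited). The gripper opens to 85 mm and grips with 20 to 120 N. Pads are 22 mm wide; open, the fingers measure 114 mm over their backs; the gripper's body (76 mm by 85 mm) begins 54 mm behind the grasp point. The pads swing forward as they close: fully open they stand 13 mm farther back than shut.
Start: joints at [-1.345, 0.628, 0.038, 1.517, -0.027, 0.996, -0.02], TCP at [0.187, 0.623, 0.231] pointing down, gripper open.
Joint ranges: [-3.06, 3.06], [-0.37, 2.12], [-1.25, 1.32], [0.18, 2.47], [-1.1, 4.24], [0.23, 1.98], [-2.94, 2.94]. Speed limits (rad/s): [2.57, 2.57, 3.14, 3.14, 3.14, 3.14, 3.14].

INTERFACE

Orientations are given as a unit quaternion [x, y, z, w].
In Python, from bench import telemetry, camera, arm gives the robot as it stands.
- The arm moves only by the shell command python3 -m inch 'ROWS'. ROWS is JSON, a list of rows, each an object with "fingers": the opening, from 0 (shut) to 1 (fully open); "offset": the shift along the tool's x, y, z each as a share of 80 mm, from -1 to 1, a list of three; "rotation": the turn, a rotation vector about the tool's x, y, z each as a share of 30 degrees, from -1 to 1, a list of three. In form: [{"fingers": fingers, "offset": [x, y, z], "rotation": [rx, ry, rz]}, ...]. A call has 1 to 5 rows; each row is the pose to reach, as a shift and turn from the pose commanded when the call began, along the tool's axes at that moment; what a row does not reach only later rows make up. A row lasts 1/8 s, in which the tool goes at most 62.5 mm and 10.7 degrees, less where a joint would pass 70% of its speed; a pose out of reach is approached as far as the arm can. A call with a number of a shift or a turn outside -1 to 1 is refused whole. A call with a gripper value outside its range is refused whole. The fingers move at their own pace and stop on an object; the grip force is fixed at half the most. Time passes only in rows, so rows that repeat a pose let the fingers close. It gives the time, the measured TCP pose, the force, the opening and the grip force at its end, in the units of the state.
- telemetry.get_state(): the state, without advancing time (a new reading comes with each control period).
- camera(name): name is "scene" or "top" or "wrist"; returns a dict with "pixels" (480x640x3 uint8, red, green, blue), "fovy" (degrees; the focal length in pixels is half the picture's height over the tangent of half this angle, whatever the lens; pixels are square), "cx", "cy" (the principal point, pixels), "dist_coeffs" ([k1, k2, p1, p2, k3] as OpenCV has them; the pictures are not rectified), "R" (3x3) and "t" (3): a world point X has camera coordinates R X + t. Camera axes: x right, y down, z forward; pixel columns grow to the right and rows downward; lengths in m; the calibration is good to about 2 mm. A picture is of the moment at which its call begins. There is no depth.
- arm.hand_in(): hands the job in; it is judged then, once.
The state is a dict: "time": time; "joint_pos": joint angles; "qd": joint speeds; "joint_efforts": joint torques, N m; "tool_pos": TCP position; "tcp_rot": TCP orientation; "contact_force": force on the tool from outside, world axes, zero at the start; "wrist_torque": the same for the moment, N m; "gripper_width": finger opening in m; "finger_force": force on a finger pad.
Only numpy, scipy, OpenCV 4.12 (cv2) and the standard library are available. Lean on these libraries where they do the work, as an engineer would, in place of code of your own. Each camera call takes 0.05 s, during which the arm holds its last target. There are 200 camera calls.

## Working session

There is one attempt and no reset: what is moved stays moved. The work goes in short steps, Python scripts to look and compute and a shell command to move; the robot and the scene stay as the last step left them, time stands still between calls to the robot, and variables do not carry over. Pictures are saved under pics/ and viewed, at most 13 in all, crops included, and the job is handed in when it is done.

```bash
ls; mkdir -p pics
cat > h.py <<'E'
import numpy as np, cv2
from bench import telemetry, camera, arm
def K(c):
    f=240/np.tan(np.radians(c['fovy'])/2); return np.array([[f,0,c['cx']],[0,f,c['cy']],[0,0,1]])
def ray(c,uv):
    p=cv2.undistortPoints(np.array([[uv]],float),K(c),np.array(c['dist_coeffs']))[0,0]
    R=np.array(c['R']);t=np.array(c['t']); return -R.T@t, R.T@np.array([p[0],p[1],1])
def onz(c,uv,z):
    o,d=ray(c,uv); return o+d*(z-o[2])/d[2]
def proj(c,X):
    r,_=cv2.Rodrigues(np.array(c['R'])); return cv2.projectPoints(np.array(X,float).reshape(-1,3),r,np.array(c['t']),K(c),np.array(c['dist_coeffs']))[0][:,0]
def save(c,n): cv2.imwrite('pics/'+n,cv2.cvtColor(c['pixels'],cv2.COLOR_RGB2BGR))
E
python3 - <<'E'
from h import *
import pickle
s=telemetry.get_state(); print(s)
C={}
for n in('scene','top'):
    C[n]=camera(n); save(C[n],n+'0.png'); print(n,C[n]['fovy'],C[n]['t'],np.round(-np.array(C[n]['R']).T@C[n]['t'],3))
pickle.dump(C,open('c0.pkl','wb'))
E
```

```text
pics
{'time': 0.0, 'joint_pos': array([-1.34477267,  0.62932794,  0.03844511,  1.51840013, -0.02693962,
        0.99628258, -0.02002368]), 'qd': array([-1.84053443e-03,  4.89283906e-05, -1.29852568e-03,  7.88964485e-05,
        2.93326695e-04,  1.02689591e-04, -1.54688319e-04]), 'joint_efforts': array([ 1.01855103e-04, -5.63404763e+01,  1.22643247e+00, -1.93430686e+01,
        1.11112290e-02,  1.05211115e-02,  4.31373294e-06]), 'tool_pos': array([0.18681335, 0.62191244, 0.23039067]), 'tcp_rot': array([ 1.45391643e-01,  9.89373725e-01, -9.44881331e-04, -9.98038738e-05]), 'contact_force': array([ 0.51194216, -0.09421428,  0.06585862]), 'wrist_torque': array([-0.00822074,  0.02072936, -0.00523163]), 'finger_force': 0.0, 'gripper_width': 0.0851437621202264}
scene 42.34747031538462 [ 0.15519288 -0.20325531  1.78845663] [1.52  0.494 0.843]
top 57.02721990841179 [0.06518329 0.49343483 1.24052505] [0.374 0.052 1.282]
```

View pics/top0.png

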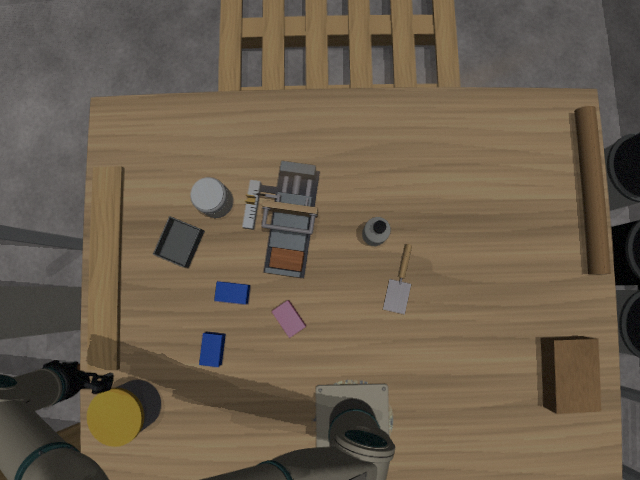

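View pics/scene0.png

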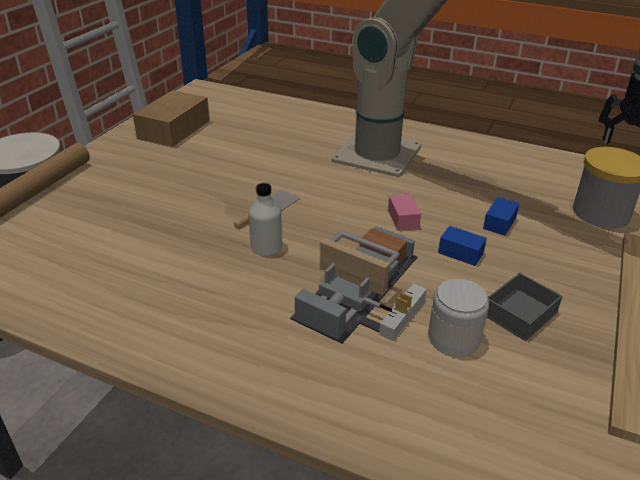

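The block in question is the brown-orange one at top (287,259), scene (388,243). It sits in the slot between the front stop and the sled. The blue ones at (232,293) and (212,349) and the pink one at (289,318) lie loose on the bench and are look-alikes. I'll confirm this in one enlarged crop.

Run:
```python
from h import *
import pickle
C=pickle.load(open('c0.pkl','rb'))
t=C['top']['pixels'][140:300,190:400]; s=C['scene']['pixels'][220:345,280:500]
a=cv2.resize(t,None,fx=3.5,fy=3.5,interpolation=cv2.INTER_CUBIC)
cv2.imwrite('pics/crop1.png',a[:,:,::-1])
a=cv2.resize(s,None,fx=3.6,fy=3.6,interpolation=cv2.INTER_CUBIC)
cv2.imwrite('pics/crop2.png',a[:,:,::-1])
for n,z in(('top',.049),):
    hsv=cv2.cvtColor(C[n]['pixels'],cv2.COLOR_RGB2HSV)
    m=cv2.inRange(hsv,(3,120,60),(14,255,255)); 
    N,l,st,ce=cv2.connectedComponentsWithStats(m)
    for i in range(1,N):
        if st[i,4]>150: 
            r=cv2.minAreaRect(np.argwhere(l==i)[:,::-1].astype(np.float32)); b=cv2.boxPoints(r)
            print(n,st[i],ce[i],r,[np.round(onz(C[n],p,z)[:2],4) for p in b],onz(C[n],ce[i],z))
```

```text
top [269 247  35  24 637] [286.2433281  258.79277865] ((286.1531677246094, 258.75433349609375), (32.31215286254883, 19.843461990356445), 8.746161460876465) [array([0.4398, 0.2252]), array([0.4948, 0.2163]), array([0.4793, 0.1267]), array([0.4245, 0.1359])] [0.4594032  0.17570015 0.049     ]
```

View pics/crop1.png

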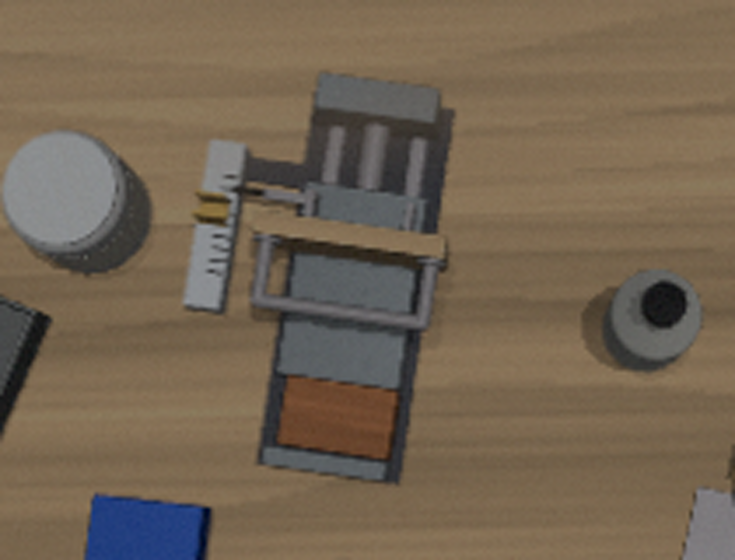

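View pics/crop2.png

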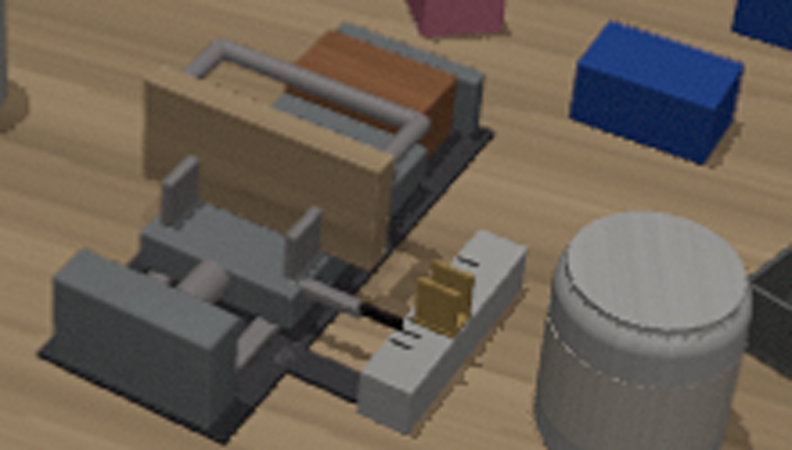

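The pictures confirm it. The brown block lies in the slot, crop1 (337,417), and is the only one there. The brass fins are at crop1 (211,207), and the bar ends at crop1 (253,303) and (426,323). The −y side of the slot is free, so I'll push that way. Next I'll fit the rig pose.

Run:
```python
from h import *
import pickle
C=pickle.load(open('c0.pkl','rb')); c=C['top'];s=C['scene']
px=lambda u,v:(190+(u+.5)/3.5-.5,140+(v+.5)/3.5-.5)
ps=lambda u,v:(280+(u+.5)/3.6-.5,220+(v+.5)/3.6-.5)
P=[((253,300),(-5,65,90)),((427,321),(-5,-65,90)),((258,465),(-130,60,4)),((399,484),(-130,-60,4)),((455,108),(190,-60,4)),((245,218),(54,75,105)),((445,247),(54,-75,105))]
A=np.array([p[1][:2] for p in P])/1e3
W=np.array([onz(c,px(*p[0]),p[1][2]/1e3)[:2] for p in P])
H=(W-W.mean(0)).T@(A-A.mean(0)); U,_,V=np.linalg.svd(H); R=U@np.diag([1,np.linalg.det(U@V)])@V; t=W.mean(0)-R@A.mean(0)
print('yaw',np.degrees(np.arctan2(R[1,0],R[0,0])),'t',t); print('res mm',np.round((W-A@R.T-t)*1e3,1).tolist())
rig=lambda w:np.round((R.T@(np.array(w)[:2]-t))*1e3,1)
print('block rig',rig(onz(c,(286.2,258.8),.049)))
for n in C:
    hsv=cv2.cvtColor(C[n]['pixels'],cv2.COLOR_RGB2HSV); m=cv2.inRange(hsv,(16,150,70),(30,255,255))
    N,l,st,ce=cv2.connectedComponentsWithStats(m)
    for i in range(1,N):
        if st[i,4]>8: print(n,st[i],ce[i],rig(onz(C[n],ce[i],.045)),rig(onz(C[n],ce[i],.06)))
tow=lambda p:[*(R@np.array(p[:2])/1e3+t),p[2]/1e3]
for n in C:print(n,'pointer pred',proj(C[n],tow((90,104,34))),'blk',proj(C[n],tow((-85,0,49))))
print('push start',tow((-85,85,20)),'end',tow((-85,-65,20)),'bar',tow((-5,0,71)))
np.savez('rig.npz',R=R,t=t)
```

```text
yaw -8.749953981633357 t [0.54432709 0.16952922]
res mm [[-0.0, 2.8], [0.6, -4.3], [-1.1, -1.5], [-0.5, 0.4], [-0.3, -2.3], [2.2, 5.7], [-0.9, -0.8]]
block rig [-84.9  -6.7]
scene [ 584  146   56   37 1657] [613.51418226 163.92637296] [-747.7  352.3] [-716.4  354.4]
scene [409 297   2   8   9] [409.88888889 300.66666667] [ 60.9 133.2] [ 76.9 139.5]
top [  87  388   55   58 2475] [114.03838384 417.25777778] [-593.3  413.8] [-587.9  407.1]
scene pointer pred [[389.03065941 307.77136918]] blk [[384.73872408 239.48348717]]
top pointer pred [[257.52521882 193.96352783]] blk [[283.83152308 258.51078786]]
push start [np.float64(0.4732467744365795), np.float64(0.2664703829402845), 0.02] end [np.float64(0.4504283855817451), np.float64(0.11821613804298126), 0.02] bar [np.float64(0.5393852846974018), np.float64(0.170289836775901), 0.071]
```

```bash
for i in 1; do
python3 -m inch '[{"fingers":0,"offset":[-0.47,-0.32,0],"rotation":[0,0,0]},{"fingers":0,"offset":[-0.94,-0.64,0],"rotation":[0,0,0]}]'
python3 -m inch '[{"fingers":0,"offset":[-0.47,-0.32,0],"rotation":[0,0,0]},{"fingers":0,"offset":[-0.94,-0.64,0],"rotation":[0,0,0]}]'
python3 -m inch '[{"fingers":0,"offset":[-0.47,-0.32,0],"rotation":[0,0,0]},{"fingers":0,"offset":[-0.94,-0.64,0],"rotation":[0,0,0]}]'
python3 -m inch '[{"fingers":0,"offset":[-0.47,-0.32,0],"rotation":[0,0,0]},{"fingers":0,"offset":[-0.94,-0.64,0],"rotation":[0,0,0]}]'
python3 -m inch '[{"fingers":0,"offset":[-0.47,-0.32,0],"rotation":[0,0,0]},{"fingers":0,"offset":[-0.94,-0.64,0],"rotation":[0,0,0]}]'
python3 -m inch '[{"fingers":0,"offset":[0,0,0],"rotation":[0,0,0.3]},{"fingers":0,"offset":[0,0,0],"rotation":[0,0,0.6]},{"fingers":0,"offset":[0,0,0],"rotation":[0,0,0.92]}]'
python3 -m inch '[{"fingers":0,"offset":[0,0,0],"rotation":[0,0,0.3]},{"fingers":0,"offset":[0,0,0],"rotation":[0,0,0.6]},{"fingers":0,"offset":[0,0,0],"rotation":[0,0,0.92]}]'
python3 -m inch '[{"fingers":0,"offset":[0,0,0],"rotation":[0,0,0.3]},{"fingers":0,"offset":[0,0,0],"rotation":[0,0,0.6]},{"fingers":0,"offset":[0,0,0],"rotation":[0,0,0.92]},{"fingers":0,"offset":[0,0,0],"rotation":[0,0,0.92]}]'
done
cat >> h.py <<'E'
from scipy.spatial.transform import Rotation as Ro
def where():
    s=telemetry.get_state(); g=np.load('rig.npz'); R,t=g['R'],g['t']
    M=Ro.from_quat(s['tcp_rot']).as_matrix(); p=s['tool_pos']
    print('t',round(s['time'],2),'rig mm',np.round(R.T@(p[:2]-t)*1e3,1),'z',round(p[2]*1e3,1),'tool-y yaw',round(np.degrees(np.arctan2(M[1,1],M[0,1])),2),'z',np.round(M[:,2],3),'F rig',np.round(R.T@s['contact_force'][:2],1),'w',s['gripper_width'],s['finger_force'])
    return s,R,t,M
E
python3 - <<'E'
from h import *
where(); c=camera('wrist'); save(c,'w1.png')
import pickle;pickle.dump(c,open('w1.pkl','wb'))
E
```

```text
time: 0.35
tool_pos: [0.2444, 0.5509, 0.2306]
tcp_rot: [0.145, 0.989, -0.001, -0.0]
contact_force: [0.7, -1.1, 0.1]
gripper_width: 0.0515
finger_force: 0.0
time: 0.6
tool_pos: [0.3023, 0.4798, 0.231]
tcp_rot: [0.145, 0.989, -0.0, -0.0]
contact_force: [0.3, -0.0, -0.2]
gripper_width: 0.0118
finger_force: 0.0
time: 0.85
tool_pos: [0.3595, 0.4091, 0.231]
tcp_rot: [0.145, 0.989, -0.0, -0.0]
contact_force: [0.1, 0.1, 0.8]
gripper_width: -0.0001
finger_force: 0.0
time: 1.1
tool_pos: [0.4168, 0.3385, 0.2311]
tcp_rot: [0.145, 0.989, -0.0, -0.0]
contact_force: [0.9, -0.2, -0.2]
gripper_width: -0.0001
finger_force: 0.0
time: 1.35
tool_pos: [0.4741, 0.2679, 0.2311]
tcp_rot: [0.145, 0.989, -0.0, -0.0]
contact_force: [-0.1, 0.4, -0.7]
gripper_width: 0.0
finger_force: 0.0
time: 1.72
tool_pos: [0.4733, 0.2688, 0.2309]
tcp_rot: [0.38, 0.925, -0.0, -0.0]
contact_force: [-0.0, 0.2, -0.6]
gripper_width: -0.0001
finger_force: 0.0
time: 2.1
tool_pos: [0.4731, 0.2691, 0.231]
tcp_rot: [0.589, 0.808, -0.0, -0.0]
contact_force: [0.4, 0.5, -0.9]
gripper_width: 0.0001
finger_force: 0.0
time: 2.6
tool_pos: [0.4731, 0.2692, 0.2309]
tcp_rot: [0.763, 0.647, -0.0, 0.0]
contact_force: [0.2, 0.6, -0.3]
gripper_width: -0.0001
finger_force: 0.0
t 2.6 rig mm [-85.6  87.7] z 230.9 tool-y yaw -9.41 z [-0.001 -0.001 -1.   ] F rig [0.2 0.6] w -0.00014798763250892843 0.0
```

View pics/w1.png

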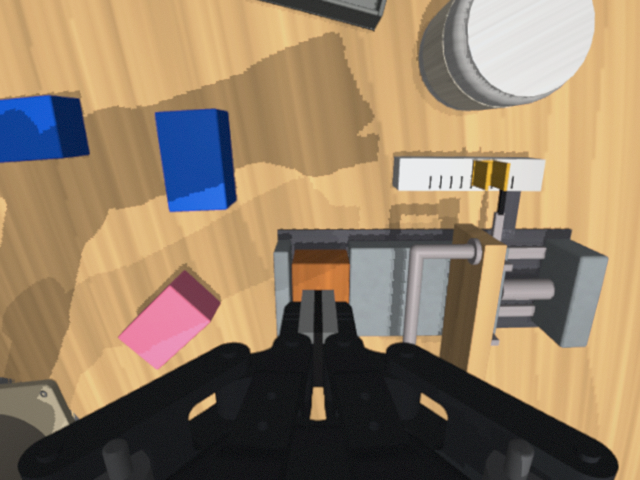

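The wrist view shows rig edges parallel to the picture rows, so the yaw of −9.4° is right. The block is at columns 292–349, the fins near (482,174) and (500,176), and the pointer tip near (502,193). I'll refine the rig fit from these.

Run:
```python
from h import *
import pickle
c=pickle.load(open('w1.pkl','rb'))
a=np.radians(-9.3);R=np.array([[np.cos(a),-np.sin(a)],[np.sin(a),np.cos(a)]]);t=np.load('rig.npz')['t']
r=lambda u,v,z:np.round(R.T@(onz(c,(u,v),z)[:2]-t)*1e3,1)
print('plate edge y60',r(285,229,.004),r(565,230,.004))
print('block top far-left/right',r(292.5,263,.049),r(349,263,.049))
print('stop top front/back',r(275,250,.045),r(291,250,.045))
print('bar',r(408,300,.09),r(417,300,.09),'leg end',r(412,246,.09))
print('ledge L',r(398,158,.03),r(543,160,.03),r(398,190,.03))
hsv=cv2.cvtColor(c['pixels'],cv2.COLOR_RGB2HSV); m=cv2.inRange(hsv,(16,180,80),(30,255,255)); m[:,:460]=0;m[:,530:]=0;m[:140]=0;m[200:]=0
print('fin cols',np.where(m.any(0))[0],np.where(m.any(1))[0])
np.savez('rig.npz',R=R,t=t)
cv2.imwrite('pics/w1c.png',cv2.resize(c['pixels'][140:260,380:560],None,fx=4.4,fy=4.4,interpolation=cv2.INTER_CUBIC)[:,:,::-1])
```

```text
plate edge y60 [-120.    60.5] [184.2  59. ]
block top far-left/right [-109.6   39.2] [-55.6  39. ]
stop top front/back [-126.4   51. ] [-111.1   50.9]
bar [-7.3 20. ] [ 0.6 19.9] leg end [-7.6 69.3]
ledge L [-10.4 136. ] [129.6 135.5] [ -8.7 106. ]
fin cols [472 473 474 475 476 477 478 479 480 481 482 483 484 485 486 487 488 489
 490 491 492 493 494 495 496 497 498 499 500 501 502 503 504 505 506 507
 508] [161 162 163 164 165 166 167 168 169 170 171 172 173 174 175 176 177 178
 179 180 181 182 183 184 185 186 187 188 189]
```

View pics/w1c.png

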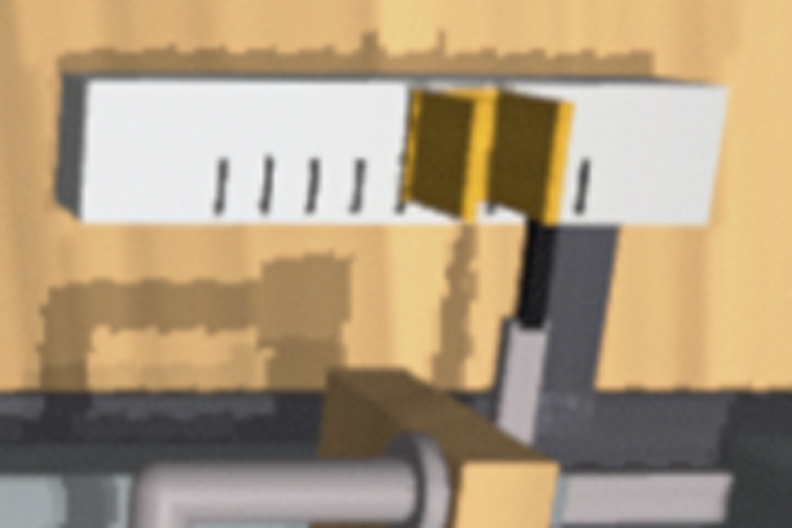

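```bash
python3 - <<'E'
from h import *
import pickle
c=pickle.load(open('w1.pkl','rb'));g=np.load('rig.npz');R,t=g['R'],g['t']
r=lambda u,v,z:np.round(R.T@(onz(c,(380+(u+.5)/4.4-.5,140+(v+.5)/4.4-.5),z)[:2]-t)*1e3,1)
print('tops',r(481,150,.06),r(562,160,.06),'bases',r(406,150,.03),r(488,212,.03),'pointer',r(536,225,.034),r(533,320,.034))
print('ticks',[r(u,190,.03) for u in(219,264,312,357,400,580)])
E
for i in 1; do
python3 -m inch '[{"fingers":0,"offset":[0,0,0.5],"rotation":[0,0,0]},{"fingers":0,"offset":[0,0,1],"rotation":[0,0,0]}]'
python3 -m inch '[{"fingers":0,"offset":[0,0,0.5],"rotation":[0,0,0]},{"fingers":0,"offset":[0,0,1],"rotation":[0,0,0]}]'
python3 -m inch '[{"fingers":0,"offset":[0,0.03,0.3],"rotation":[0,0,0]},{"fingers":0,"offset":[0,0.03,0.6],"rotation":[0,0,0]},{"fingers":0,"offset":[0,0.03,0.6],"rotation":[0,0,0]}]'
python3 -c "from h import *; where()"
done
```

```text
tops [ 63.7 125.4] [ 80.5 123.6] bases [ 61.3 121.8] [ 81.2 108.4] pointer [ 90.4 106.3] [92.7 85.2]
ticks [array([ 21. , 112.9]), array([ 30.9, 113. ]), array([ 41.4, 113. ]), array([ 51.4, 113.1]), array([ 60.9, 113.1]), array([101.4, 113.4])]
time: 2.9
tool_pos: [0.4737, 0.2696, 0.1508]
tcp_rot: [0.762, 0.647, 0.001, -0.0]
contact_force: [-0.2, -0.1, 0.3]
gripper_width: -0.0
finger_force: 0.0
time: 3.15
tool_pos: [0.4734, 0.2695, 0.0701]
tcp_rot: [0.762, 0.647, 0.0, -0.0]
contact_force: [0.2, 0.4, -0.9]
gripper_width: -0.0002
finger_force: 0.0
time: 3.52
tool_pos: [0.4745, 0.2682, 0.0218]
tcp_rot: [0.763, 0.647, -0.002, -0.001]
contact_force: [-0.1, -0.1, 0.7]
gripper_width: 0.0
finger_force: 0.0
t 3.52 rig mm [-84.8  86.1] z 21.8 tool-y yaw -9.42 z [-0.004 -0.001 -1.   ] F rig [-0.  -0.1] w 2.6251135013481077e-05 0.0
```

```bash
for i in 1; do
python3 -m inch '[{"fingers":0,"offset":[-0.2,0,0],"rotation":[0,0,0]},{"fingers":0,"offset":[-0.3,0,0],"rotation":[0,0,0]},{"fingers":0,"offset":[-0.4,0,0],"rotation":[0,0,0]},{"fingers":0,"offset":[-0.5,0,0],"rotation":[0,0,0]},{"fingers":0,"offset":[-0.6,0,0],"rotation":[0,0,0]}]'
python3 -m inch '[{"fingers":0,"offset":[-0.12,0,0],"rotation":[0,0,0]},{"fingers":0,"offset":[-0.24,0,0],"rotation":[0,0,0]},{"fingers":0,"offset":[-0.36,0,0],"rotation":[0,0,0]},{"fingers":0,"offset":[-0.48,0,0],"rotation":[0,0,0]},{"fingers":0,"offset":[-0.6,0,0],"rotation":[0,0,0]}]'
python3 -c "from h import *; where(); save(camera('top'),'t1.png')"
done
```

```text
time: 4.15
tool_pos: [0.4682, 0.2216, 0.0237]
tcp_rot: [0.763, 0.646, 0.001, -0.0]
contact_force: [-0.2, 1.9, 0.9]
gripper_width: -0.0002
finger_force: 0.7
time: 4.78
tool_pos: [0.4598, 0.1735, 0.0233]
tcp_rot: [0.763, 0.646, -0.0, -0.0]
contact_force: [0.0, 1.2, 0.8]
gripper_width: -0.0
finger_force: 0.6
t 4.78 rig mm [-84.1  -9.8] z 23.3 tool-y yaw -9.52 z [-0. -0. -1.] F rig [-0.2  1.2] w -3.9817302572064377e-05 0.6444536161143333
```

```bash
for i in 1; do
python3 -m inch '[{"fingers":0,"offset":[-0.1,0,0],"rotation":[0,0,0]},{"fingers":0,"offset":[-0.2,0,0],"rotation":[0,0,0]},{"fingers":0,"offset":[-0.3,0,0],"rotation":[0,0,0]},{"fingers":0,"offset":[-0.4,0,0],"rotation":[0,0,0]}]'
python3 -m inch '[{"fingers":0,"offset":[-0.1,0,0],"rotation":[0,0,0]},{"fingers":0,"offset":[-0.2,0,0],"rotation":[0,0,0]},{"fingers":0,"offset":[-0.3,0,0],"rotation":[0,0,0]},{"fingers":0,"offset":[-0.34,0,0],"rotation":[0,0,0]},{"fingers":0,"offset":[-0.34,0,0],"rotation":[0,0,0]}]'
done
python3 - <<'E'
from h import *
where(); c=camera('scene'); d=camera('top')
a=c['pixels'][150:330,230:470]; cv2.imwrite('pics/s2.png',cv2.resize(a,None,fx=3.2,fy=3.2,interpolation=cv2.INTER_CUBIC)[:,:,::-1])
m=cv2.inRange(cv2.cvtColor(d['pixels'],cv2.COLOR_RGB2HSV),(3,120,60),(14,255,255)); g=np.load('rig.npz')
N,l,st,ce=cv2.connectedComponentsWithStats(m)
for i in range(1,N):
    if st[i,4]>80:
        b=cv2.boxPoints(cv2.minAreaRect(np.argwhere(l==i)[:,::-1].astype(np.float32)))
        print(st[i],[np.round(g['R'].T@(onz(d,p,.045)[:2]-g['t'])*1e3) for p in b])
E
```

```text
time: 5.32
tool_pos: [0.4545, 0.142, 0.0233]
tcp_rot: [0.763, 0.646, -0.0, -0.0]
contact_force: [-0.3, 0.4, -0.1]
gripper_width: 0.0002
finger_force: 0.3
time: 5.95
tool_pos: [0.4501, 0.1153, 0.0233]
tcp_rot: [0.764, 0.646, -0.0, 0.0]
contact_force: [0.0, 0.1, -0.1]
gripper_width: -0.0001
finger_force: 0.0
t 5.95 rig mm [-84.2 -68.7] z 23.3 tool-y yaw -9.55 z [-0. -0. -1.] F rig [0.  0.1] w -0.0001414537097077146 0.0
[318 255  28  23 480] [array([-113., -101.]), array([ -57., -102.]), array([ -59., -172.]), array([-114., -170.])]
```

View pics/s2.png

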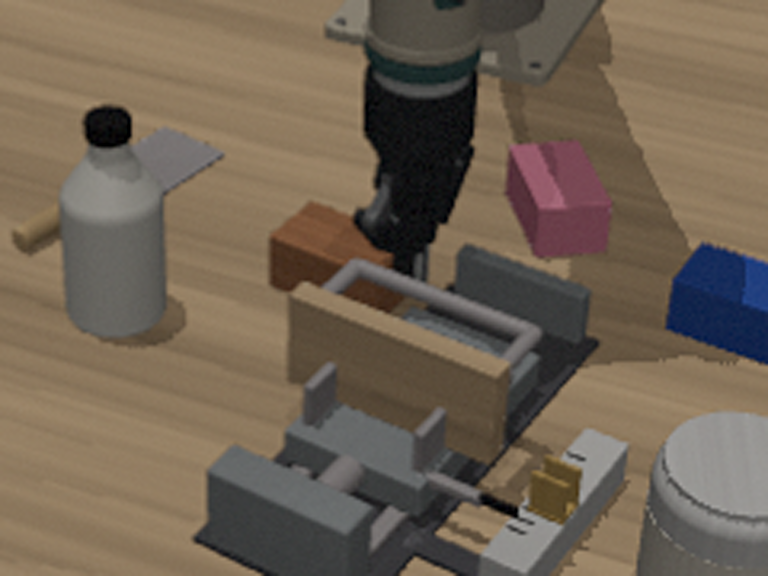

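The block now lies flat on the bench with its near face at about y −81, which is 21 mm clear of the plate. Next I lift, go over the bar, and come down around it with the fingers partly open.

```bash
for i in 1; do
python3 -m inch '[{"fingers":0,"offset":[0.05,0,-0.5],"rotation":[0,0,0]},{"fingers":0,"offset":[0.05,0,-1],"rotation":[0,0,0]}]'
python3 -m inch '[{"fingers":0.45,"offset":[0,0,-0.5],"rotation":[0,0,0]},{"fingers":0.45,"offset":[0,0,-0.9],"rotation":[0,0,0]}]'
python3 -m inch '[{"fingers":0.45,"offset":[0.4,0.5,0],"rotation":[0,0,0]},{"fingers":0.45,"offset":[0.81,1,0],"rotation":[0,0,0]},{"fingers":0.45,"offset":[0.81,1,0],"rotation":[0,0,0]},{"fingers":0.45,"offset":[0.81,1,0],"rotation":[0,0,0]}]'
done
python3 - <<'E'
from h import *
s,R,t,M=where(); c=camera('wrist'); save(c,'w2.png')
E
```

```text
time: 6.3
tool_pos: [0.4504, 0.1201, 0.1039]
tcp_rot: [0.763, 0.646, -0.001, -0.0]
contact_force: [1.0, 0.4, -0.0]
gripper_width: -0.0002
finger_force: 0.0
time: 6.55
tool_pos: [0.4508, 0.12, 0.1769]
tcp_rot: [0.763, 0.646, 0.0, 0.0]
contact_force: [0.2, -0.0, -0.4]
gripper_width: 0.0358
finger_force: 0.0
time: 7.05
tool_pos: [0.5392, 0.1699, 0.1747]
tcp_rot: [0.763, 0.646, -0.001, -0.0]
contact_force: [-0.5, -1.3, -0.7]
gripper_width: 0.0384
finger_force: 0.0
t 7.05 rig mm [-5.1 -0.4] z 174.7 tool-y yaw -9.51 z [-0.002 -0.001 -1.   ] F rig [-0.3 -1.4] w 0.03843110805606526 0.0
```

View pics/w2.png

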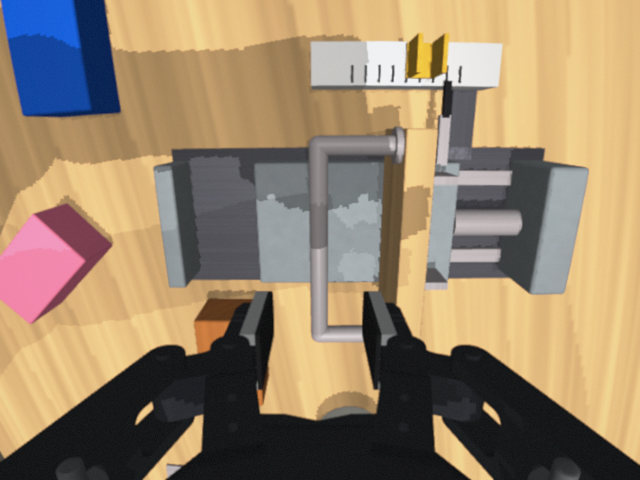

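Between the open fingers, columns 255–380, the bar sits centred at column 318. Descending.

```bash
for i in 1; do
python3 -m inch '[{"fingers":0.45,"offset":[0,0,0.3],"rotation":[0,0,0]},{"fingers":0.45,"offset":[0,0,0.6],"rotation":[0,0,0]},{"fingers":0.45,"offset":[0,0,0.9],"rotation":[0,0,0]}]'
python3 -m inch '[{"fingers":0.45,"offset":[0,0,0.2],"rotation":[0,0,0]},{"fingers":0.45,"offset":[0,0,0.4],"rotation":[0,0,0]},{"fingers":0.2,"offset":[0,0,0.4],"rotation":[0,0,0]},{"fingers":0.2,"offset":[0,0,0.4],"rotation":[0,0,0]},{"fingers":0.2,"offset":[0,0,0.4],"rotation":[0,0,0]}]'
done
python3 - <<'E'
from h import *
s,R,t,M=where(); c=camera('wrist'); save(c,'w3.png')
E
```

```text
time: 7.48
tool_pos: [0.5392, 0.1696, 0.1029]
tcp_rot: [0.764, 0.646, -0.0, -0.0]
contact_force: [0.0, 0.3, -0.3]
gripper_width: 0.0383
finger_force: 0.0
time: 8.1
tool_pos: [0.5409, 0.1705, 0.072]
tcp_rot: [0.763, 0.646, 0.001, 0.0]
contact_force: [0.5, 1.6, -0.7]
gripper_width: 0.0171
finger_force: 0.0
t 8.1 rig mm [-3.5  0.4] z 72.0 tool-y yaw -9.52 z [ 0.001  0.    -1.   ] F rig [0.3 1.7] w 0.017100746055941998 0.0
```

View pics/w3.png

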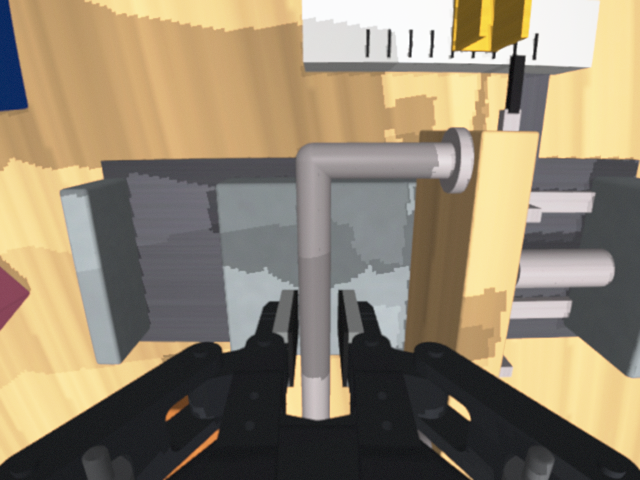

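```bash
for i in 1; do
python3 -m inch '[{"fingers":0.2,"offset":[0,-0.03,0],"rotation":[0,0,0]},{"fingers":0.2,"offset":[0,-0.06,0],"rotation":[0,0,0]},{"fingers":0.2,"offset":[0,-0.09,0],"rotation":[0,0,0]},{"fingers":0.2,"offset":[0,-0.12,0],"rotation":[0,0,0]}]'
python3 -m inch '[{"fingers":0.2,"offset":[0,-0.03,0],"rotation":[0,0,0]},{"fingers":0.2,"offset":[0,-0.06,0],"rotation":[0,0,0]},{"fingers":0.2,"offset":[0,-0.08,0],"rotation":[0,0,0]},{"fingers":0.2,"offset":[0,-0.08,0],"rotation":[0,0,0]}]'
done
python3 - <<'E'
from h import *
s,R,t,M=where(); c=camera('wrist'); save(c,'w4.png')
cv2.imwrite('pics/w4c.png',cv2.resize(c['pixels'][0:160,400:600],None,fx=3.7,fy=3.7,interpolation=cv2.INTER_CUBIC)[:,:,::-1])
E
```

```text
time: 8.65
tool_pos: [0.5322, 0.1718, 0.0717]
tcp_rot: [0.763, 0.646, 0.001, 0.001]
contact_force: [4.3, -0.6, -0.7]
gripper_width: 0.0171
finger_force: 2.4
time: 9.15
tool_pos: [0.5261, 0.1728, 0.0717]
tcp_rot: [0.763, 0.646, 0.001, 0.001]
contact_force: [6.2, -0.3, -0.5]
gripper_width: 0.0172
finger_force: 3.0
t 9.15 rig mm [-18.6   0.3] z 71.7 tool-y yaw -9.53 z [ 0.003 -0.    -1.   ] F rig [6.1 0.7] w 0.017213402492483182 2.9721305519342422
```

View pics/w4c.png

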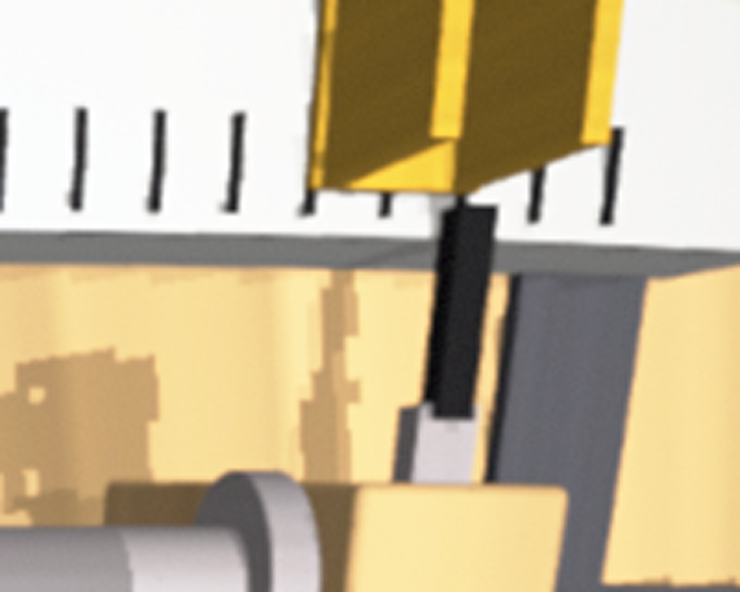

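The pointer tip is at crop (467,207), next to the right fin and not yet central. I'll compute both from this view.

Run:
```python
from h import *
s,R,t,M=where(); c=camera('wrist')
r=lambda u,v,z:np.round(R.T@(onz(c,(400+(u+.5)/3.7-.5,(v+.5)/3.7-.5),z)[:2]-t)*1e3,1)
print('fin tops',r(447,138,.06),r(595,143,.06),'ptr',r(467,207,.034),'ticks',[r(u,200,.03) for u in(78,157,236,307,537,610)], 'basefront',r(312,188,.03),r(462,195,.03))
```

```text
t 9.2 rig mm [-18.5   0.3] z 71.6 tool-y yaw -9.54 z [ 0.003 -0.    -1.   ] F rig [6.1 0.2] w 0.016844054830294785 2.9588308185338974
fin tops [ 63.2 111.3] [ 80.  111.5] ptr [ 80.4 109.4] ticks [array([ 31.4, 109.8]), array([ 41.6, 109.9]), array([ 51.9, 110.1]), array([ 61.2, 110.3]), array([ 92. , 111.3]), array([102. , 111.7])] basefront [ 61.7 111.8] [ 81.7 111.6]
```

```bash
for i in 1; do
python3 -m inch '[{"fingers":0.2,"offset":[0,-0.03,0],"rotation":[0,0,0]},{"fingers":0.2,"offset":[0,-0.06,0],"rotation":[0,0,0]},{"fingers":0.2,"offset":[0,-0.09,0],"rotation":[0,0,0]},{"fingers":0.2,"offset":[0,-0.105,0],"rotation":[0,0,0]},{"fingers":0.2,"offset":[0,-0.105,0],"rotation":[0,0,0]}]'
done
python3 - <<'E'
from h import *
s,R,t,M=where(); c=camera('wrist'); d=camera('scene');e=camera('top')
A=cv2.resize(c['pixels'][0:110,420:570],None,fx=5.2,fy=5,interpolation=cv2.INTER_CUBIC)[:550]
cv2.imwrite('pics/w5c.png',A[:,:,::-1])
E
```

```text
time: 9.88
tool_pos: [0.519, 0.174, 0.0717]
tcp_rot: [0.764, 0.646, 0.002, 0.002]
contact_force: [7.4, -1.2, -2.5]
gripper_width: 0.0172
finger_force: 4.0
t 9.88 rig mm [-25.7   0.3] z 71.7 tool-y yaw -9.56 z [ 0.005 -0.    -1.   ] F rig [ 7.5 -0. ] w 0.017179153444207715 4.009673595428467
```

View pics/w5c.png

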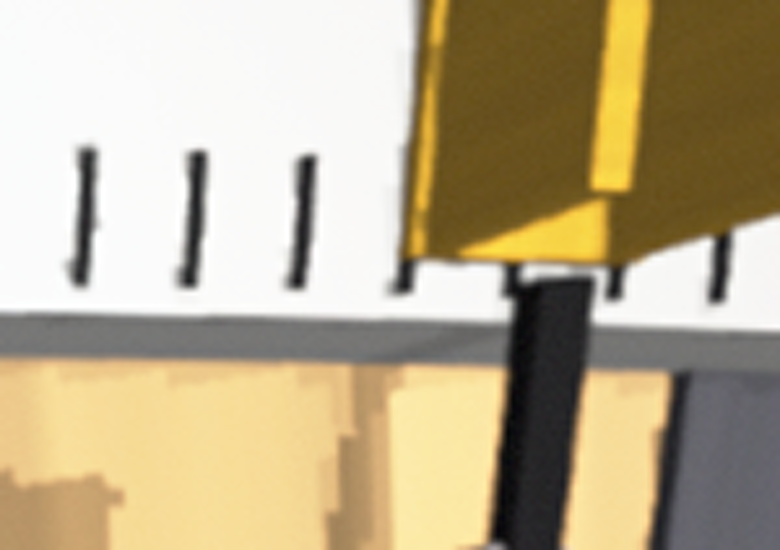

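The pointer tip at x≈552 reads about 71.5 mm after parallax, and the fins' middle is about 70.5–71.5 mm, so the pointer is well inside the mark. I'll hold just over 3 s, then ease back at 16 mm/s.

```bash
for i in 1 2 3 4 5; do
python3 -m inch '[{"fingers":0.2,"offset":[0,0,0],"rotation":[0,0,0]},{"fingers":0.2,"offset":[0,0,0],"rotation":[0,0,0]},{"fingers":0.2,"offset":[0,0,0],"rotation":[0,0,0]},{"fingers":0.2,"offset":[0,0,0],"rotation":[0,0,0]},{"fingers":0.2,"offset":[0,0,0],"rotation":[0,0,0]}]' | grep -E "time|tool_pos|contact"
done
python3 -m inch '[{"fingers":0.2,"offset":[0,0.02,0],"rotation":[0,0,0]},{"fingers":0.2,"offset":[0,0.04,0],"rotation":[0,0,0]},{"fingers":0.2,"offset":[0,0.06,0],"rotation":[0,0,0]},{"fingers":0.2,"offset":[0,0.08,0],"rotation":[0,0,0]},{"fingers":0.2,"offset":[0,0.1,0],"rotation":[0,0,0]}]' | grep -E "time|tool_pos|contact"
python3 -m inch '[{"fingers":0.2,"offset":[0,0.02,0],"rotation":[0,0,0]},{"fingers":0.2,"offset":[0,0.04,0],"rotation":[0,0,0]},{"fingers":0.2,"offset":[0,0.06,0],"rotation":[0,0,0]},{"fingers":0.2,"offset":[0,0.08,0],"rotation":[0,0,0]},{"fingers":0.2,"offset":[0,0.1,0],"rotation":[0,0,0]}]' | grep -E "time|tool_pos|contact"
python3 -m inch '[{"fingers":0.2,"offset":[0,0.01,0],"rotation":[0,0,0]},{"fingers":0.2,"offset":[0,0.02,0],"rotation":[0,0,0]},{"fingers":0.2,"offset":[0,0.03,0],"rotation":[0,0,0]},{"fingers":0.2,"offset":[0,0.04,0],"rotation":[0,0,0]},{"fingers":0.2,"offset":[0,0.05,0],"rotation":[0,0,0]}]' | grep -E "time|tool_pos|contact"
python3 -c "from h import *; where()"
```

```text
time: 10.65
tool_pos: [0.519, 0.1739, 0.0717]
contact_force: [7.7, -1.3, -2.5]
time: 11.28
tool_pos: [0.519, 0.174, 0.0717]
contact_force: [7.4, -0.3, -2.9]
time: 11.9
tool_pos: [0.519, 0.1739, 0.0717]
contact_force: [8.0, -2.0, -3.7]
time: 12.52
tool_pos: [0.519, 0.1739, 0.0717]
contact_force: [7.2, -1.1, -2.6]
time: 13.15
tool_pos: [0.519, 0.174, 0.0717]
contact_force: [7.9, -0.6, -3.1]
time: 13.78
tool_pos: [0.5259, 0.1728, 0.0716]
contact_force: [6.8, -2.0, -0.7]
time: 14.4
tool_pos: [0.5324, 0.1718, 0.0716]
contact_force: [3.6, -0.8, 2.4]
time: 15.02
tool_pos: [0.5357, 0.1712, 0.0712]
contact_force: [3.4, 0.1, 1.2]
t 15.03 rig mm [-8.7  0.3] z 71.2 tool-y yaw -9.51 z [-0.001  0.    -1.   ] F rig [3.4 0.6] w 0.01697925195025247 1.5245911851525307
```

```bash
python3 -m inch '[{"fingers":0.2,"offset":[0,0.01,0],"rotation":[0,0,0]},{"fingers":0.2,"offset":[0,0.02,0],"rotation":[0,0,0]},{"fingers":0.2,"offset":[0,0.03,0],"rotation":[0,0,0]},{"fingers":0.2,"offset":[0,0.04,0],"rotation":[0,0,0]},{"fingers":0.2,"offset":[0,0.04,0],"rotation":[0,0,0]}]' | grep -E "time|tool_pos|contact|finger_f"
python3 -m inch '[{"fingers":0.2,"offset":[0,0.01,0],"rotation":[0,0,0]},{"fingers":0.2,"offset":[0,0.015,0],"rotation":[0,0,0]},{"fingers":0.2,"offset":[0,0.015,0],"rotation":[0,0,0]}]' | grep -E "time|tool_pos|contact|finger_f"
python3 - <<'E'
from h import *
where(); c=camera('wrist')
cv2.imwrite('pics/w6.png',c['pixels'][:,:,::-1])
# dark pointer tip vs home picture
for n in('w3','w6'):
    im=cv2.imread(f'pics/{n}.png').max(2); print(n,[(v,np.where(im[v,480:545]<35)[0]+480) for v in(62,70,80)])
E
```

```text
time: 15.65
tool_pos: [0.5383, 0.1705, 0.0709]
contact_force: [0.5, -0.1, -0.1]
finger_force: 0.0
time: 16.02
tool_pos: [0.5404, 0.1703, 0.0713]
contact_force: [-1.7, 0.0, 0.7]
finger_force: 0.0
t 16.02 rig mm [-4.   0.2] z 71.3 tool-y yaw -9.52 z [-0.  0. -1.] F rig [-1.7 -0.3] w 0.017404869397651207 0.0
w3 [(62, array([511, 512, 513, 514])), (70, array([510, 511, 512, 513])), (80, array([510, 511, 512]))]
w6 [(62, array([513, 514, 515, 516])), (70, array([512, 513, 514, 515, 516])), (80, array([511, 512, 513, 514, 515]))]
```

The finger force is zero and the pointer is back at its home pixel, so the sled is home. Now I open and lift away.

```bash
python3 -m inch '[{"fingers":0.4,"offset":[0,0,0],"rotation":[0,0,0]},{"fingers":0.4,"offset":[0,0,0],"rotation":[0,0,0]},{"fingers":0.4,"offset":[0,0,-0.3],"rotation":[0,0,0]},{"fingers":0.4,"offset":[0,0,-0.65],"rotation":[0,0,0]},{"fingers":0.4,"offset":[0,0,-1],"rotation":[0,0,0]}]' | grep -E "time|tool_pos|contact|finger_f"
python3 -m inch '[{"fingers":0.4,"offset":[0,0,-0.5],"rotation":[0,0,0]},{"fingers":0.4,"offset":[0,0,-1],"rotation":[0,0,0]},{"fingers":0.4,"offset":[0,0,-1],"rotation":[0,0,0]},{"fingers":0.4,"offset":[0,0,-1],"rotation":[0,0,0]}]' | grep -E "time|tool_pos|contact|finger_f"
python3 - <<'E'
from h import *
import pickle
where(); C=pickle.load(open('c0.pkl','rb')); c=camera('scene')
a=C['scene']['pixels'];b=c['pixels']
d=cv2.absdiff(a,b).max(2)
# shift of housing/pointer/panel patch & bystanders vs start (scene view)
for n,(u,v,w,h) in dict(pointer=(365,296,40,20),panel=(320,245,60,40),flask=(245,185,40,70),tin=(430,285,58,68),tray=(490,275,70,60),blue=(440,228,46,35)).items():
    r=cv2.matchTemplate(b[v-8:v+h+8,u-8:u+w+8],a[v:v+h,u:u+w],cv2.TM_CCOEFF_NORMED); m=cv2.minMaxLoc(r); print(n,m[3][0]-8,m[3][1]-8,round(m[1],3))
cv2.imwrite('pics/fin.png',cv2.resize(b[150:350,220:480],None,fx=3,fy=3,interpolation=cv2.INTER_CUBIC)[:,:,::-1])
E
```

```text
time: 16.7
tool_pos: [0.5402, 0.1703, 0.152]
contact_force: [0.3, 0.7, 0.6]
finger_force: 0.0
time: 17.2
tool_pos: [0.5398, 0.1704, 0.2309]
contact_force: [0.4, -0.1, -0.7]
finger_force: 0.0
t 17.2 rig mm [-4.6  0.2] z 230.9 tool-y yaw -9.51 z [-0.001  0.    -1.   ] F rig [ 0.4 -0.1] w 0.03391975272351878 0.0
pointer 0 0 0.971
panel 0 0 0.871
flask 0 0 0.997
tin 0 0 0.979
tray 0 0 0.997
blue 0 0 0.925
```

The sled is home, the block is clear, the bystanders haven't moved and the gripper is free, so I'm handing in.

```bash
python3 -c "
from bench import arm
print(arm.hand_in())"
```

```text
the job is handed in; nothing more can be done
None
```

I handed the job in at about 17 s: the block lies on the bench about 21 mm clear of the base plate, the handle held a pull of about 8 N at the set mark for just over 3 s, the sled was eased fully home, and the bystanders I compared in the scene camera (tin, flask, tray, a blue block) had not moved.

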